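Tip a pipette canister down into its cradle by way of the ledge

ROBOT

A 6-joint arm with a two-finger parallel gripper is mounted at the origin on a cart in front of the work surface, level with it; the furniture and walls round the work are solid. World frame = base frame: x ahead of the robot, y to its left, z up, the work surface at z = 0. Lengths are in mm, angles in rad, forces in N, time in s.
With the tool pointing down it reaches from about 350 to 775 mm from the base axis. Payload 7.3 kg.
Tool frame: the origin (TCP) lies between the finger pads; the fingertips stand 25 mm ahead of it and the grasp point (between the pads) lies 6 mm ahead of it; z points along the fingers, y is the direction in which the jaws open and shut (so a half turn about z gives the same grasp; the last joint's range is limited). The gripper opens to 92 mm and grips with 3 to 60 N. Pads are 19 mm wide; open, the fingers measure 130 mm over their backs; the gripper's body (75 mm by 190 mm) begins 47 mm behind the grasp point.
Start: joints at [1.098, 0.342, 1.524, -0, 1.275, -0.146], TCP at [168.517, 497.237, 251.741] pointing down, gripper open.
Joint ranges: [-2.53, 2.53], [-0.77, 2.02], [0.04, 2.7], [-1, 4.14], [0.28, 2.66], [-3.11, 3.11]. Speed limits (rad/s): [2.57, 2.57, 3.14, 3.14, 3.14, 3.14].

INTERFACE

Orientations are given as [roll, pitch, yaw] about the fixed x, y, z axes, in that order (R = Rz(yaw) Ry(pitch) Rx(roll)).
In Python, from plant import get_obs, capture, calibration, close_job gives the robot as it stands. The module is installed in compiled form; this text tells all that it offers.
- The arm moves only by the shell command python3 -m jog 'ROWS'. ROWS is JSON, one flat list of numbers, 5 for each row, row after row: the closure, from 0 (fully open) to 1 (shut), then the shift along the tool's x, y, z in mm, then the turn about the tool's z in degrees. In form: [fingers, tx, ty, tz, yaw, fingers, tx, ty, tz, yaw, ...]. A call has 1 to 5 rows; each row shifts and turns the pose as measured when the row begins, along the tool's axes as they then stand; what a row does not reach is not made up. A row lasts 1/10 s, in which the tool goes at most 50 mm and 8.59 degrees, less where a joint would pass 70% of its speed; a pose out of reach is approached as far as the arm can. A call is refused whole if a number of a shift passes 50 or a number of a turn 8.59, either way. A call with a gripper value outside its range is refused whole. The fingers move at their own pace and stop on an object; the grip force is fixed at half the most. Time passes only in rows, so rows that do not move let the fingers close. It gives the time, the measured TCP pose, the force and the opening at its end, in the units of the state.
- get_obs(): the state, without advancing time (a new reading comes with each control period).
- capture(name): name is "side" or "top"; returns (picture, depth): 420x560x3 uint8, red, green, blue; 420x560 float32, mm along the optical axis (not along the pixel's ray), 0 where there is no reading.
- calibration(name): a dict with "fovy" (degrees; the focal length in pixels is half the picture's height over the tangent of half this angle, whatever the lens; pixels are square), "cx", "cy" (the principal point, pixels), "R" (3x3) and "t" (3): a world point X has camera coordinates R X + t. Camera axes: x right, y down, z forward; pixel columns grow to the right and rows downward; lengths in mm; the calibration is good to about 2 mm. A picture is of the moment at which its call begins. calibration takes no time and is no camera call.
- close_job(): hands the job in, once; it reports no verdict.
The state is a dict: "time": time; "joint_positions": joint angles; "dq": joint speeds; "tau": joint torques, N m; "tool_pos": TCP position; "tcp_rot": TCP orientation; "contact_force": force on the tool from outside, world axes, zero at the start; "moment": the same for the moment, N m; "grip_width": finger opening in mm.
Only numpy, scipy, OpenCV 4.12 (cv2) and the standard library are available. Lean on these libraries where they do the work, as an engineer would, in place of code of your own. Each camera call takes 0.05 s, during which the arm holds its last target.

TASK

Lay the blue-capped pipette canister down in the grey cradle in two steps. First stand its foot on the worktop on the robot's side of the cradle and tip it away from the robot until it leans on the cradle's near rest, and let go of it there; then take it again by its lower half, raise the foot and lay the canister level and centred in both notches, cap end away from the robot. Leave the red-capped canister, the amber bottle and the beaker as they stand.

Things in the scene. Friction and masses are not known exactly. Their poses are not given: they have to be found in the camera images.
- canister_blue_center (a point): Centre of the blue-capped pipette canister: a closed steel tube 240 mm long, 42 mm in diameter, flat black rubber foot; the fixed blue cap is the top 48 mm, 45 mm in diameter. About 0.25 kg, evenly spread; stands upright at the start. The point lies on the axis half-way up (120 mm from either end); its z axis points along the tube from foot to cap.
- canister_blue: The same canister; origin at the centre of its foot, z axis along the tube to the cap. It starts on the left; the cradle stands on the right. Between them stands a fixed beige bench machine, 206 mm tall, from y = -0.05 to 0.22 m, its front at x = 0.47 m: carry the canister round its front, where the worktop (from x = 0.38 m) is free.
- canister_red: A like canister with a red cap, a bystander, loose; origin at the centre of its foot, 240 mm tall, 42 mm in diameter.
- amber_bottle: Small amber bottle, 58 mm in diameter, 115 mm tall, a loose bystander; origin at the centre of its underside.
- beaker: Small glass beaker, 51 mm in diameter, 69 mm tall, a loose bystander; origin at the centre of its underside.
- cradle: Fixed cradle: grey base plate 130 x 100 x 6 mm (130 along its x) with two black V-notched rests across it at x = -45 (near) and +45 mm, each 14 mm thick along x. V sides slope 45 degrees; vertex at z = 81 mm, tips 24 mm to either side at z = 105 mm. Origin: centre of its underside, on the worktop. Its x axis is the way the canister shall lie, pointing away from the robot.
- cradle_rest (a point): Where the canister's centre belongs: on the cradle's middle, 111 mm above the worktop; axes as the cradle's. Here the tube's underside lies 90 mm above the worktop in both notches. A fixed, tall, dark-fronted machine stands at least 100 mm to the right of here.
- near_rest (a point): The ledge: front edge of the near rest, 52 mm before the cradle's middle, 90 mm above the worktop; axes as the cradle's. The worktop before it is free for 150 mm. A canister whose foot edge (the edge nearest the cradle) stands about 105 mm before this point leans on it about 50 degrees from upright and stays there by friction.

How it is judged (in metres and radians):
On the way, in this order (a step that is already met when the one before it is completed fails the run):
1. the blue-capped canister leans on the cradle at 25 to 70 degrees from upright, foot on the worktop, cap end away from the robot, let go and at rest (angle between canister_blue_center's own z axis and vertical between 0.436 and 1.222 rad and contact force between canister_blue and cradle above 0.1 N and x of canister_blue in the frame of cradle below -0.06 m and height (world z) of canister_blue below 0.03 m and contact force between canister_blue and the arm below 0.05 N and contact force between canister_blue and the fingers below 0.05 N and linear speed of canister_blue below 0.02 m/s), for 0.2 s.
2. the leaning canister is gripped again by its lower half (contact force between canister_blue and the fingers above 1 N and z of the grasp point in the frame of canister_blue below 0.125 m and angle between canister_blue_center's own z axis and vertical below 1.3 rad), for 0.1 s.
At the end, for the whole second after the job is handed in: The blue-capped canister lies at rest in both notches of the cradle, level within 7 degrees and in line with the cradle within 8 degrees, its centre within 15 mm of the cradle's middle and within 8 mm of its resting height, cap end away from the robot (angle between canister_blue_center's own z axis and vertical between 1.45 and 1.69 rad and angle between the z axis of canister_blue_center and the x axis of cradle_rest, either way round below 0.14 rad and horizontal distance between canister_blue_center and cradle_rest below 0.015 m and z of canister_blue_center in the frame of cradle_rest between -0.008 and 0.008 m and x of canister_blue in the frame of cradle_rest below 0 m and contact force between canister_blue and cradle above 0.5 N and linear speed of canister_blue below 0.02 m/s); the robot touches nothing.
It fails at once if the red-capped canister, the amber bottle or the beaker is moved more than 30 mm or tipped over (distance of any of canister_red, amber_bottle, beaker from where it was at the start of the episode above 0.03 m or angle between any of canister_red, amber_bottle, beaker's own z axis and vertical above 0.35 rad).
It also fails if it takes over 64 s, if anything falls off the work surface, if the arm or the gripper's body presses on something with over 40 N, if the wrist force passes 120 N, or if a joint passes its speed limit or range.

## Working session

There is one attempt and no reset: what is moved stays moved. The work goes in short steps, Python scripts to look and compute and a shell command to move; the robot and the scene stay as the last step left them, time stands still between calls to the robot, and variables do not carry over. Pictures are saved under pics/ and viewed, and the job is handed in when it is done.

```bash
mkdir -p pics
cat > h.py <<'E'
import numpy as np, cv2
from plant import *
def K(n):
    c=calibration(n); f=210/np.tan(np.radians(c['fovy'])/2); return f,c['cx'],c['cy'],np.array(c['R']),np.array(c['t'])
def pt(n,u,v,d):
    f,cx,cy,R,t=K(n); return R.T@(np.array([(u-cx)/f*d,(v-cy)/f*d,d])-t)
def ray_z(n,u,v,z):
    f,cx,cy,R,t=K(n); d=R.T@np.array([(u-cx)/f,(v-cy)/f,1]); o=-R.T@t; return o+d*(z-o[2])/d[2]
def proj(n,X):
    f,cx,cy,R,t=K(n); c=R@np.array(X)+t; return c[0]/c[2]*f+cx,c[1]/c[2]*f+cy
def cloud(n,dep):
    f,cx,cy,R,t=K(n); v,u=np.mgrid[:dep.shape[0],:dep.shape[1]]
    c=np.stack([(u-cx)/f*dep,(v-cy)/f*dep,dep],-1); return (c-t)@R
def snap(tag):
    for n in ('side','top'):
        p,d=capture(n); cv2.imwrite(f'pics/{tag}_{n}.png',p[:,:,::-1]); np.save(f'pics/{tag}_{n}.npy',d)
E
python3 - <<'E'
from h import *
print(get_obs()); snap('a')
for n in('side','top'): print(calibration(n), -K(n)[3].T@K(n)[4])
E
```

```text
{'time': 0.0, 'joint_positions': array([ 1.09797640e+00,  3.42712449e-01,  1.52499742e+00, -8.45136227e-06,
        1.27539940e+00, -1.46013098e-01]), 'dq': array([-0.00078911, -0.00072822,  0.00074222,  0.00024896, -0.00152329,
        0.00079601]), 'tau': array([ 6.70685472e-05, -4.31248212e+01, -2.44215953e+01,  7.16966484e-02,
        5.60765737e-02, -4.72642068e-05]), 'tool_pos': array([168.35707796, 496.89180954, 251.05710589]), 'tcp_rot': array([-3.14009100e+00, -2.12664216e-04,  2.81478813e+00]), 'contact_force': array([ 1.10486805, -0.53918797, -0.93883746]), 'moment': array([-0.00142302, -0.00384534, -0.01966678]), 'grip_width': 91.704656094648}
{'fovy': 44.01247854150212, 'cx': 284.40304648929737, 'cy': 208.4189336115813, 'R': array([[-0.99912502,  0.0406885 , -0.00967658],
       [ 0.03847937,  0.8036458 , -0.59386258],
       [-0.01638684, -0.59371531, -0.8045083 ]]), 't': array([ 582.67054554,  -69.41113205, 1344.61927457])} [ 606.86567367  830.39502702 1046.17494552]
{'fovy': 51.299306706190094, 'cx': 276.3802603944623, 'cy': 209.27167431576424, 'R': array([[-0.02003225, -0.99954295, -0.02264052],
       [-0.98680097,  0.0234064 , -0.16023727],
       [ 0.16069396,  0.01913178, -0.98681884]]), 't': array([148.63367621, 594.62575182, 994.00352087])} [ 430.02437267  115.63064342 1079.54775121]
```

View pics/a_side.png

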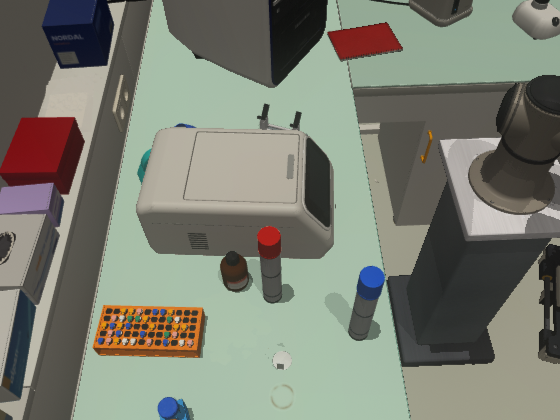

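View pics/a_top.png

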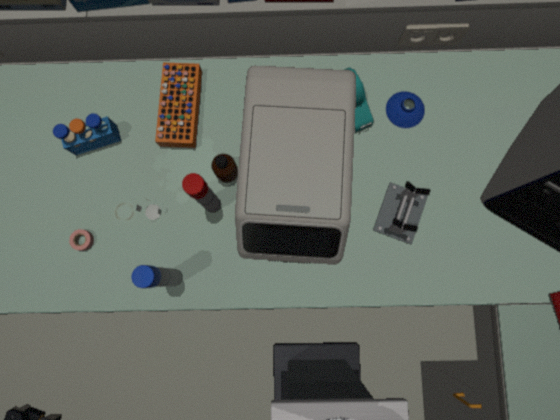

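Run:
```python
from h import *
im=cv2.imread('pics/a_top.png'); d=np.load('pics/a_top.npy')
c=im[165:260,355:450]; cv2.imwrite('pics/a_cr.png',cv2.resize(c,None,fx=6,fy=6,interpolation=cv2.INTER_CUBIC))
c=im[240:310,110:220]; cv2.imwrite('pics/a_bl.png',cv2.resize(c,None,fx=6,fy=6,interpolation=cv2.INTER_CUBIC))
P=cloud('top',d)
# cap top points
def reg(name,u0,u1,v0,v1,z0,z1,im=None):
    Q=P[v0:v1,u0:u1].reshape(-1,3); Q=Q[(Q[:,2]>z0)&(Q[:,2]<z1)]
    print(name,len(Q),Q.mean(0),Q.min(0),Q.max(0)); return Q
reg('blue',120,175,250,300,232,250); reg('red',170,220,160,210,232,250); reg('amber',205,245,145,190,100,125)
Q=reg('cr',370,440,170,250,85,125)
import sys
np.set_printoptions(suppress=True,precision=0)
for q in Q: pass
# two clusters near/far
reg('plate',370,440,170,250,3,12)
Ps=cloud('side',np.load('pics/a_side.npy'))
Q=Ps[250:340,340:390].reshape(-1,3);Q=Q[(Q[:,2]>232)&(Q[:,2]<250)];print('side blue',len(Q),Q.mean(0),Q.min(0),Q.max(0))
Q=Ps[100:130,250:310].reshape(-1,3);Q=Q[(Q[:,2]>85)&(Q[:,2]<125)&(Q[:,1]<-60)];print(len(Q),Q.mean(0),Q.min(0),Q.max(0))
```

```text
blue 437 [443.21584885 389.94092347 239.40236312] [421.00717478 369.21317195 232.1064326 ] [464.74334338 413.83413598 245.30692189]
red 400 [621.5844617  295.89970044 239.30301055] [600.20402929 273.95048123 232.06406086] [643.83879942 318.12738836 244.31478544]
amber 126 [701.61457536 259.1555033  113.07757886] [635.60792587 246.42209318 100.57077562] [717.26819043 280.03152679 121.4672784 ]
cr 289 [ 588.57318457 -170.13019028   96.40080228] [ 532.43664004 -214.01536795   85.01989187] [ 646.82881517 -123.44997047  107.24343999]
plate 1580 [ 590. -167.    6.] [ 498. -270.    3.] [699. -90.  12.]
side blue 483 [444. 393. 240.] [421. 369. 232.] [465. 414. 244.]
171 [ 587. -173.   96.] [ 532. -212.   85.] [ 647. -125.  108.]
```

View pics/a_cr.png

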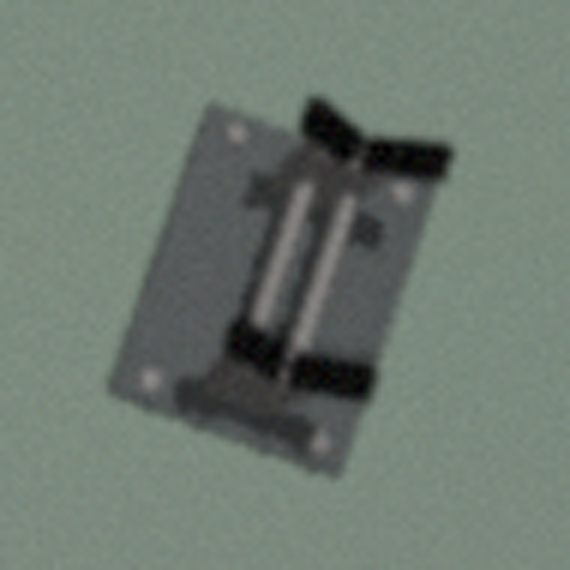

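View pics/a_bl.png

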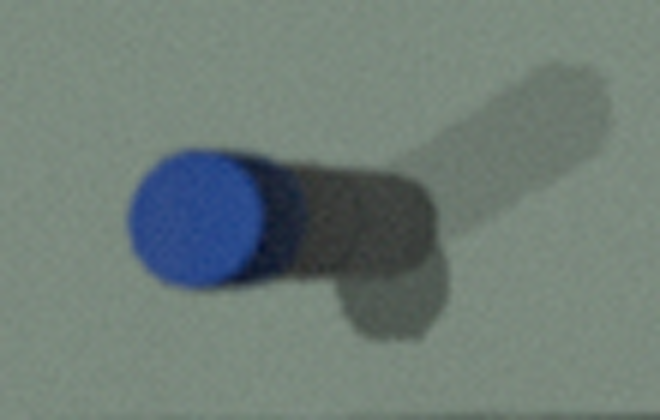

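Run:
```python
from h import *
np.set_printoptions(suppress=True,precision=1)
def z6(x,y,z=6): return ray_z('top',355+(x+.5)/6-.5,165+(y+.5)/6-.5,z)
C=[z6(*c) for c in [(108,391),(207,102),(340,478)]]
print(C); l=C[1]-C[0]; n=C[2]-C[0]
print(np.linalg.norm(l),np.linalg.norm(n),np.degrees(np.arctan2(l[1],l[0])),np.degrees(np.arctan2(n[1],n[0]))+90,'center',(C[1]+C[2])/2)
im=cv2.imread('pics/a_top.png'); P=cloud('top',np.load('pics/a_top.npy'))
m=(P[...,2]>84)&(P[...,2]<112); m[:170]=0;m[250:]=0;m[:,:370]=0;m[:,440:]=0
Q=P[m]; near=Q[Q[:,0]+0.3*(Q[:,1]+170)<588]; far=Q[Q[:,0]+.3*(Q[:,1]+170)>=588]
print(len(near),len(far))
for q in(near,far):
    r=cv2.minAreaRect(q[:,:2].astype(np.float32)); print(q.mean(0),r)
# tubes in dark pixel rays: vertices  near/far in crop: z=81
for p in [(285,370),(358,155)]: print(z6(*p,81))
P2=cloud('side',np.load('pics/a_side.npy'))
# plate by depth
m=(np.abs(P[...,2]-6)<2)
```

```text
[array([548.3, -98.9,   6. ]), array([ 668.2, -146.5,    6. ]), array([ 510.6, -190.7,    6. ])]
129.08261933116592 99.27746871793865 -21.681400475522974 -22.281473571054818 center [ 589.4 -168.6    6. ]
147 149
[ 546.7 -152.9   96.4] ((547.8052978515625, -151.7122344970703), (57.12753677368164, 14.156664848327637), 67.7054672241211)
[ 629.5 -187.2   95.9] ((630.674560546875, -186.33901977539062), (57.35279083251953, 14.92372989654541), 68.05068969726562)
[ 546.5 -151.4   81. ]
[ 629.2 -184.8   81. ]
```

```bash
cat >> h.py <<'E'
def togo(X,Y=None,Z=None):
    from scipy.spatial.transform import Rotation as Ro
    o=get_obs(); p=o['tool_pos']; R=Ro.from_euler('xyz',o['tcp_rot']).as_matrix()
    T=np.array([X,Y if Y is not None else p[1],Z if Z is not None else p[2]])
    print('t',o['time'],'pos',p.round(1),'rot',np.degrees(o['tcp_rot']).round(2),'F',o['contact_force'].round(1),'w',round(o['grip_width'],1))
    print('tool shift',(R.T@(T-p)).round(1))
C=np.array([589.,-169.]); A=np.radians(-22.1); AX=np.array([np.cos(A),np.sin(A)]); LY=np.array([-np.sin(A),np.cos(A)])
def cr(x,y,z): return [*(C+x*AX+y*LY),z]   # cradle frame -> world
def incr(p): d=np.array(p[:2])-C; return d@AX,d@LY
E
python3 -m jog '[0,0,0,-50,3.3, 0,0,0,0,0]'
python3 - <<'E'
from h import *
togo(443,391,300)
P=cloud('top',np.load('pics/a_top.npy')); 
Q=P.reshape(-1,3)
# neighbours near cradle: points in cradle frame higher than 120
d=Q[:,:2]-C; x=d@AX; y=d@LY
for zlo,zhi in((60,130),(130,180),(180,220),(220,500)):
  for s in(1,-1):
    for xl,xh in((-120,-40),(-40,0),(0,50),(50,100)):
      m=(Q[:,2]>zlo)&(Q[:,2]<zhi)&(x>xl)&(x<xh)&(y*s>60)&(y*s<250)
      if m.sum()>3: print(zlo,s,xl,m.sum(),np.sort((y*s)[m])[:3].round(0))
m=(Q[:,2]>150)&(Q[:,2]<230)&(Q[:,0]>440)&(Q[:,0]<760)&(Q[:,1]<100)&(Q[:,1]>-120)
print(np.percentile(Q[m][:,1],[0,1,2,5]),np.percentile(Q[m][:,2],[50,99]))
E
```

```text
time: 0.3
tool_pos: [168.0, 496.2, 300.8]
tcp_rot: [-3.136, -0.001, 2.755]
contact_force: [0.1, 0.2, -0.4]
grip_width: 91.8
t 0.3 pos [168.  496.2 300.8] rot [-1.7965e+02 -3.0000e-02  1.5785e+02] F [ 0.1  0.2 -0.4] w 91.8
tool shift [-294.4    6.2    0.6]
60 -1 50 653 [150. 151. 151.]
130 1 -120 12 [119. 120. 121.]
130 -1 50 558 [151. 151. 151.]
180 1 -120 2257 [123. 123. 124.]
180 1 -40 930 [144. 144. 145.]
180 1 0 977 [156. 156. 157.]
180 1 50 789 [171. 171. 172.]
180 -1 50 511 [151. 151. 151.]
220 -1 50 1382 [151. 151. 151.]
[-35.20546127 -27.52956249 -24.51513172 -17.85814765] [204.12207834 208.25549215]
```

```bash
python3 -m jog '[0,-50,1,0,0, 0,-50,1,0,0, 0,-50,1,0,0, 0,-50,1,0,0, 0,-50,1,0,0]'; python3 -m jog '[0,-30,1,0,0, 0,-14,0,0,0, 0,0,0,0,0]'; python3 -c "
from h import *
togo(443,391,222)"
```

```text
time: 0.8
tool_pos: [400.0, 409.2, 301.0]
tcp_rot: [-3.139, -0.002, 2.769]
contact_force: [-0.1, 1.0, -0.7]
grip_width: 91.8
time: 1.1
tool_pos: [447.9, 390.1, 299.1]
tcp_rot: [-3.137, -0.002, 2.762]
contact_force: [-0.6, 0.8, 0.0]
grip_width: 92.0
t 1.1 pos [447.9 390.1 299.1] rot [-1.7976e+02 -1.0000e-01  1.5824e+02] F [-0.6  0.8  0. ] w 92.0
tool shift [ 4.7 -0.6 77.1]
```

```bash
python3 -m jog '[0,4.5,-0.5,0,0.4, 0,0,0,40,0, 0,0,0,36,0, 0,0,0,0,0]'; python3 -c "
from h import *
togo(443,391,222)"; python3 -m jog '[1,0,0,0,0, 1,0,0,0,0, 1,0,0,0,0, 1,0,0,0,0, 1,0,0,0,0]';python3 -c "
from h import *
togo(443,391,222);snap('b')"
```

```text
time: 1.5
tool_pos: [437.0, 395.0, 223.2]
tcp_rot: [-3.141, -0.002, 2.759]
contact_force: [-0.1, -0.2, 0.1]
grip_width: 91.8
t 1.5 pos [437.  395.  223.2] rot [-1.7995e+02 -1.2000e-01  1.5808e+02] F [-0.1 -0.2  0.1] w 91.8
tool shift [-7.1 -1.5  1.1]
time: 2.0
tool_pos: [435.4, 398.7, 230.4]
tcp_rot: [3.134, 0.002, 2.763]
contact_force: [0.4, 0.5, -0.5]
grip_width: 56.8
t 2.0 pos [435.4 398.7 230.4] rot [1.7959e+02 1.4000e-01 1.5833e+02] F [ 0.4  0.5 -0.5] w 56.8
tool shift [-9.9 -4.5  8.4]
```

View pics/b_side.png

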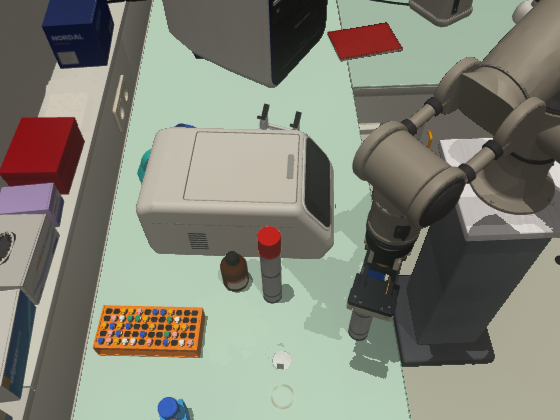

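```bash
python3 -m jog '[0.45,-9,-4.5,8,0]'; python3 -m jog '[0.45,0,0,0,0]'; python3 -c "
from h import *
togo(443,391,222)
for i in range(3): capture('top'); print(get_obs()['tool_pos'])"
```

```text
time: 2.2
tool_pos: [442.3, 391.7, 223.0]
tcp_rot: [3.133, 0.003, 2.764]
contact_force: [-0.2, -0.6, 0.0]
grip_width: 50.0
time: 2.3
tool_pos: [442.8, 390.4, 221.6]
tcp_rot: [3.135, 0.002, 2.763]
contact_force: [-0.3, 0.4, -0.4]
grip_width: 50.7
t 2.3 pos [442.8 390.4 221.6] rot [1.7961e+02 1.4000e-01 1.5833e+02] F [-0.3  0.4 -0.4] w 50.7
tool shift [ 0.1  0.7 -0.4]
[442.67721782 390.91576223 222.18637883]
[442.58346301 391.2704306  222.55356817]
[442.49721498 391.46855704 222.73531766]
```

```bash
python3 -m jog '[1,0,0,0,0, 1,0,0,0,0, 1,0,0,0,0]'; python3 -c "
from h import *
togo(443,391,222)"
```

```text
time: 2.75
tool_pos: [442.4, 391.3, 222.8]
tcp_rot: [3.134, 0.003, 2.764]
contact_force: [-1.2, -0.5, 0.7]
grip_width: 44.8
t 2.75 pos [442.4 391.3 222.8] rot [1.7955e+02 1.6000e-01 1.5835e+02] F [-1.2 -0.5  0.7] w 44.8
tool shift [-0.6 -0.1  0.8]
```

```bash
python3 -m jog '[1,0,0,-25,0, 1,-6,-48,0,0, 1,-6,-48,0,0, 1,-6,-48,0,0, 1,-18,-46,0,0]';python3 -c "
from h import *
togo(402.5,-93,248)"
```

```text
time: 3.25
tool_pos: [404.0, 201.8, 244.2]
tcp_rot: [3.133, 0.001, 2.773]
contact_force: [1.2, -0.4, -2.3]
grip_width: 44.6
t 3.25 pos [404.  201.8 244.2] rot [1.7950e+02 7.0000e-02 1.5886e+02] F [ 1.2 -0.4 -2.3] w 44.6
tool shift [-104.9 -275.4   -6. ]
```

```bash
python3 -m jog '[1,-17,-46,-3,0, 1,-17,-46,-1,0.5, 1,-17,-46,-1,0.5, 1,-17,-46,0,0, 1,-15,-40,0,0]';python3 -c "
from h import *
togo(402.5,-93,248)"; python3 -m jog '[1,-13,-30,0,0]';python3 -c "
from h import *
togo(402.5,-93,248)"
```

```text
time: 3.75
tool_pos: [395.5, -43.1, 247.1]
tcp_rot: [3.132, 0.002, 2.758]
contact_force: [1.1, 0.9, -4.1]
grip_width: 44.5
t 3.75 pos [395.5 -43.1 247.1] rot [1.7947e+02 1.2000e-01 1.5801e+02] F [ 1.1  0.9 -4.1] w 44.5
tool shift [-25.2 -43.6  -1.3]
time: 3.85
tool_pos: [395.7, -78.0, 246.8]
tcp_rot: [3.133, 0.002, 2.757]
contact_force: [1.2, 0.6, -3.0]
grip_width: 44.3
t 3.85 pos [395.7 -78.  246.8] rot [1.7948e+02 1.3000e-01 1.5794e+02] F [ 1.2  0.6 -3. ] w 44.3
tool shift [-12.  -11.3  -1.3]
```

Now position and lower until the foot touches.

```bash
python3 -m jog '[1,-11,-9,0,0, 1,0,0,0,0]';python3 -c "
from h import *
togo(402.5,-93,224)"; python3 -m jog '[1,0,0,16,0, 1,0,0,2,0]';python3 -c "
from h import *
togo(402.5,-93,224);snap('c')"
```

```text
time: 4.05
tool_pos: [402.5, -94.4, 246.5]
tcp_rot: [3.133, 0.003, 2.75]
contact_force: [0.3, -0.4, -3.4]
grip_width: 44.6
t 4.05 pos [402.5 -94.4 246.5] rot [1.7951e+02 1.5000e-01 1.5759e+02] F [ 0.3 -0.4 -3.4] w 44.6
tool shift [ 0.6  1.1 22.5]
time: 4.25
tool_pos: [402.8, -92.9, 228.0]
tcp_rot: [3.132, 0.002, 2.75]
contact_force: [0.3, 1.1, -3.2]
grip_width: 44.7
t 4.25 pos [402.8 -92.9 228. ] rot [1.7944e+02 1.1000e-01 1.5757e+02] F [ 0.3  1.1 -3.2] w 44.7
tool shift [ 0.2 -0.2  4. ]
```

View pics/c_top.png

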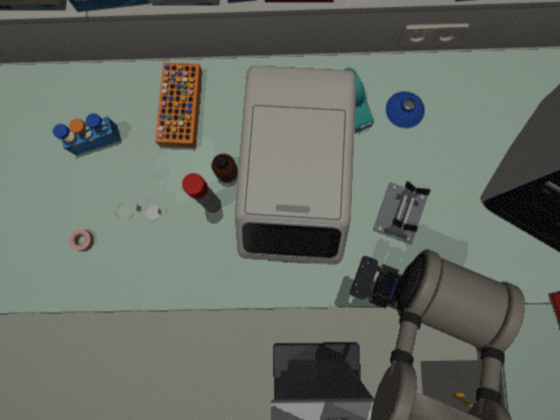

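View pics/c_side.png

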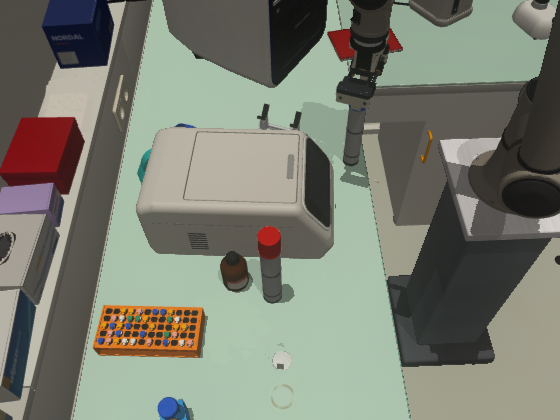

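```bash
python3 -m jog '[1,0,0,4,0]';python3 -m jog '[1,0,0,3,0]';python3 -m jog '[1,0,0,2,0]'
```

```text
time: 4.45
tool_pos: [404.2, -92.5, 226.0]
tcp_rot: [3.132, 0.006, 2.752]
contact_force: [-0.5, -0.6, -3.4]
grip_width: 44.4
time: 4.55
tool_pos: [404.3, -92.0, 223.1]
tcp_rot: [3.132, 0.006, 2.753]
contact_force: [0.8, 0.4, 1.7]
grip_width: 44.7
time: 4.65
tool_pos: [405.6, -92.0, 222.9]
tcp_rot: [3.132, 0.011, 2.754]
contact_force: [-1.5, 1.5, 21.6]
grip_width: 44.6
```

```bash
python3 -m jog '[1,-10,0,-0.5,0]';python3 -m jog '[1,-10,0,0,0]';python3 -m jog '[1,-10,0,0,0]'; python3 -m jog '[1,-10,0,0.5,0]';python3 -c "
from h import *
togo(402.5,-93,224);print(incr(get_obs()['tool_pos']));snap('d')
im=cv2.imread('pics/d_side.png')[20:240,230:450]; cv2.imwrite('pics/d_c.png',cv2.resize(im,None,fx=2.7,fy=2.7))"
```

```text
time: 4.75
tool_pos: [414.6, -95.3, 224.2]
tcp_rot: [3.132, 0.012, 2.755]
contact_force: [0.3, -0.6, -2.5]
grip_width: 44.1
time: 4.85
tool_pos: [424.7, -99.1, 224.8]
tcp_rot: [3.132, 0.013, 2.755]
contact_force: [0.2, 0.2, -3.2]
grip_width: 44.4
time: 4.95
tool_pos: [434.7, -103.1, 225.0]
tcp_rot: [3.132, 0.013, 2.755]
contact_force: [0.0, -0.1, -2.8]
grip_width: 44.6
time: 5.05
tool_pos: [444.9, -107.1, 224.4]
tcp_rot: [3.132, 0.013, 2.755]
contact_force: [-0.7, -0.8, -2.7]
grip_width: 44.5
t 5.05 pos [ 444.9 -107.1  224.4] rot [179.44   0.75 157.87] F [-0.7 -0.8 -2.7] w 44.5
tool shift [44.6 -2.9 -0.2]
(np.float64(-156.81215981260237), np.float64(3.138017885629))
```

View pics/d_c.png

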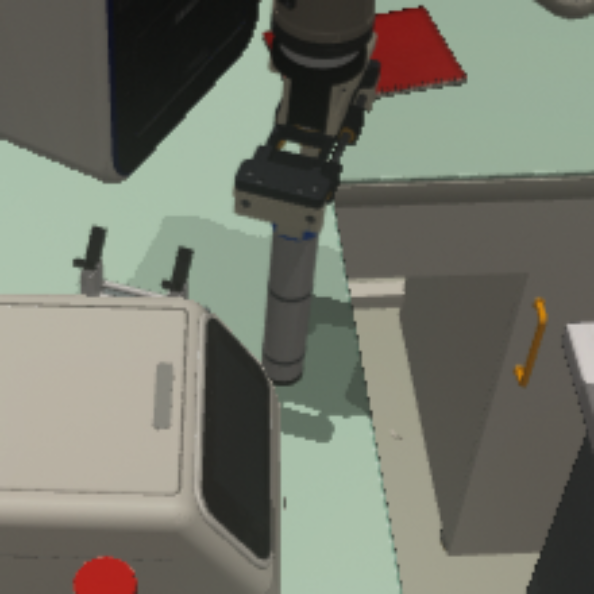

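```bash
python3 -m jog '[1,22,-1,-1,0, 1,20,-1.5,-1,0, 1,0,0,0,0]';python3 -c "
from h import *
print(incr(get_obs()['tool_pos']))"; python3 -m jog '[1,0,0,2,0, 1,0,0,2,0]'; python3 -m jog '[1,0,0,2,0]'
```

```text
time: 5.45
tool_pos: [404.0, -93.5, 224.1]
tcp_rot: [3.132, 0.009, 2.755]
contact_force: [0.6, 0.2, -2.2]
grip_width: 44.8
(np.float64(-199.82476117068018), np.float64(0.35380181268030547))
time: 5.65
tool_pos: [406.5, -94.4, 222.8]
tcp_rot: [3.132, 0.016, 2.755]
contact_force: [-2.5, 1.2, 21.1]
grip_width: 44.0
time: 5.75
tool_pos: [408.3, -95.0, 222.8]
tcp_rot: [3.132, 0.021, 2.755]
contact_force: [-1.0, 0.9, 15.0]
grip_width: 44.5
```

```bash
python3 -m jog '[1,-5,0,2,0]';python3 -m jog '[1,-5,0,2,0]';python3 -m jog '[1,-5,0,2,0]'; python3 -m jog '[1,-5,0,2,0]'
```

```text
time: 5.85
tool_pos: [414.2, -97.4, 222.8]
tcp_rot: [3.132, 0.025, 2.755]
contact_force: [-2.2, 0.4, 11.2]
grip_width: 44.4
time: 5.95
tool_pos: [420.5, -100.0, 222.7]
tcp_rot: [3.132, 0.029, 2.755]
contact_force: [-1.9, 0.7, 11.8]
grip_width: 44.2
time: 6.05
tool_pos: [426.8, -102.5, 222.5]
tcp_rot: [3.132, 0.032, 2.755]
contact_force: [-1.3, 0.8, 10.8]
grip_width: 44.4
time: 6.15
tool_pos: [433.1, -105.0, 222.1]
tcp_rot: [3.132, 0.035, 2.755]
contact_force: [-1.5, 0.2, 8.9]
grip_width: 44.8
```

```bash
python3 -c "
from h import *
print(incr(get_obs()['tool_pos']));snap('e')
im=cv2.imread('pics/e_side.png')[60:190,300:430]; cv2.imwrite('pics/e_c.png',cv2.resize(im,None,fx=4.5,fy=4.5,interpolation=2))"
```

```text
(np.float64(-168.5393858192485), np.float64(0.6100732441073541))
```

View pics/e_c.png

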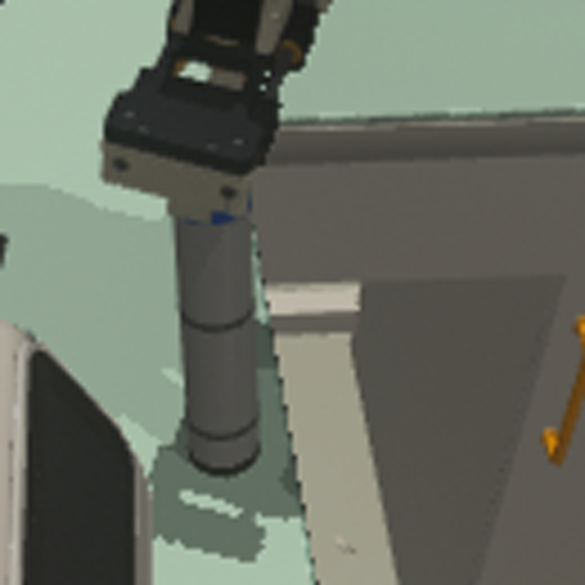

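```bash
python3 -m jog '[1,-8,0,2.5,0]';python3 -m jog '[1,-8,0,3,0]';python3 -m jog '[1,-8,0,3.5,0]'; python3 -c "
from h import *
print(incr(get_obs()['tool_pos']))"
```

```text
time: 6.35
tool_pos: [442.1, -108.6, 221.2]
tcp_rot: [3.132, 0.039, 2.755]
contact_force: [-0.4, -0.1, 6.6]
grip_width: 44.4
time: 6.45
tool_pos: [451.2, -112.4, 219.9]
tcp_rot: [3.132, 0.042, 2.755]
contact_force: [-1.1, 0.1, 7.3]
grip_width: 44.5
time: 6.55
tool_pos: [460.6, -116.1, 218.2]
tcp_rot: [3.132, 0.046, 2.755]
contact_force: [-0.3, 0.4, 7.8]
grip_width: 44.8
(np.float64(-138.8570686986436), np.float64(0.6633238637672741))
```

```bash
python3 -m jog '[1,-8,0,4,0]';python3 -m jog '[1,-8,0,4.5,0]';python3 -m jog '[1,-8,0,5,0]'; python3 -m jog '[1,-8,0,5.5,0]'; python3 -c "
from h import *
print(incr(get_obs()['tool_pos']));snap('f')
im=cv2.imread('pics/f_side.png')[60:190,270:400]; cv2.imwrite('pics/f_c.png',cv2.resize(im,None,fx=4.5,fy=4.5,interpolation=2))"
```

```text
time: 6.65
tool_pos: [470.1, -120.1, 215.9]
tcp_rot: [3.132, 0.05, 2.755]
contact_force: [-0.9, -0.1, 7.3]
grip_width: 44.6
time: 6.75
tool_pos: [479.8, -124.0, 213.2]
tcp_rot: [3.132, 0.054, 2.754]
contact_force: [-0.3, 0.2, 6.9]
grip_width: 44.6
time: 6.85
tool_pos: [489.7, -127.9, 209.9]
tcp_rot: [3.132, 0.058, 2.754]
contact_force: [1.2, 0.3, 5.8]
grip_width: 44.4
time: 6.95
tool_pos: [499.5, -131.9, 206.1]
tcp_rot: [3.132, 0.062, 2.754]
contact_force: [0.9, -1.2, 6.2]
grip_width: 44.6
(np.float64(-96.84651098924759), np.float64(0.6936646900742931))
```

View pics/f_c.png

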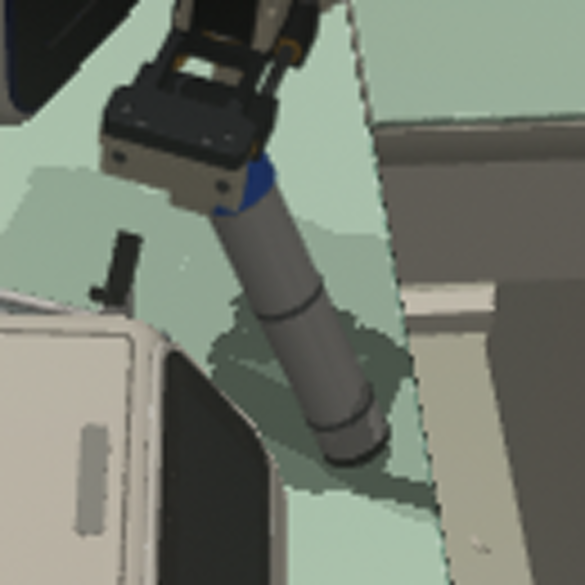

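```bash
python3 -m jog '[1,-8,0,5.5,0]';python3 -m jog '[1,-8,0,6,0]';python3 -m jog '[1,-8,0,6.5,0]'; python3 -m jog '[1,-8,0,7,0]'; python3 -c "
from h import *
print(incr(get_obs()['tool_pos']))"
```

```text
time: 7.15
tool_pos: [508.9, -135.7, 202.0]
tcp_rot: [3.132, 0.066, 2.754]
contact_force: [-0.3, -0.3, 2.7]
grip_width: 44.8
time: 7.25
tool_pos: [518.3, -139.5, 197.2]
tcp_rot: [3.132, 0.069, 2.754]
contact_force: [2.1, 0.6, 4.5]
grip_width: 44.5
time: 7.35
tool_pos: [527.7, -143.3, 191.6]
tcp_rot: [3.132, 0.071, 2.754]
contact_force: [1.9, -1.1, 4.8]
grip_width: 44.7
time: 7.45
tool_pos: [537.2, -147.1, 185.4]
tcp_rot: [3.132, 0.074, 2.754]
contact_force: [2.8, -0.5, 5.5]
grip_width: 44.5
(np.float64(-56.236586467736565), np.float64(0.7653429228464699))
```

```bash
python3 -m jog '[1,-8,0,8,0]';python3 -m jog '[1,-8,0,9,0]';python3 -m jog '[1,-7,0,9.5,0]'; python3 -c "
from h import *
print(incr(get_obs()['tool_pos']));snap('g')
im=cv2.imread('pics/g_side.png')[60:190,250:380]; cv2.imwrite('pics/g_c.png',cv2.resize(im,None,fx=4.5,fy=4.5,interpolation=2))"
```

```text
time: 7.55
tool_pos: [546.9, -151.1, 178.1]
tcp_rot: [3.132, 0.077, 2.754]
contact_force: [2.8, -0.7, 5.2]
grip_width: 44.7
time: 7.65
tool_pos: [556.8, -155.1, 169.8]
tcp_rot: [3.132, 0.08, 2.753]
contact_force: [2.7, -2.7, 4.2]
grip_width: 44.7
time: 7.75
tool_pos: [565.8, -158.7, 160.8]
tcp_rot: [3.132, 0.083, 2.753]
contact_force: [4.6, -1.5, 5.0]
grip_width: 44.6
(np.float64(-25.334089331508792), np.float64(0.8113440003370124))
```

View pics/g_c.png

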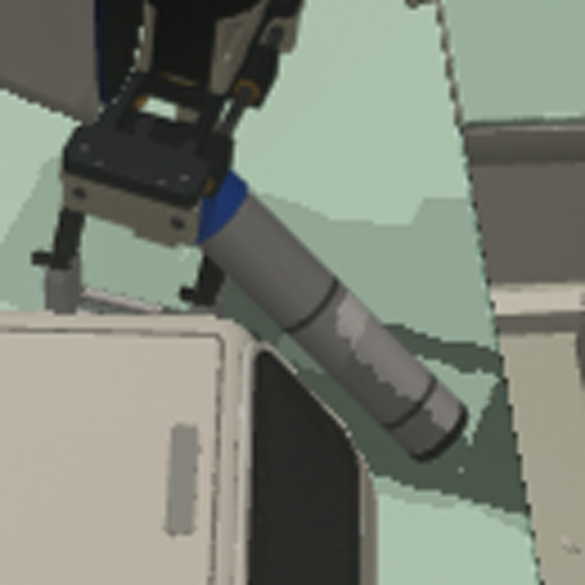

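```bash
python3 -m jog '[1,-5,0,8,0]';python3 -m jog '[1,-3,0,6,0]';python3 -c "
from h import *
print(incr(get_obs()['tool_pos']))"
```

```text
time: 7.95
tool_pos: [571.2, -160.9, 152.0]
tcp_rot: [3.132, 0.082, 2.753]
contact_force: [4.6, -1.9, 4.3]
grip_width: 44.4
time: 8.05
tool_pos: [575.2, -162.5, 145.5]
tcp_rot: [3.132, 0.082, 2.753]
contact_force: [2.8, -1.6, 3.7]
grip_width: 44.2
(np.float64(-15.21641363151161), np.float64(0.804616971038788))
```

```bash
python3 -m jog '[1,-2,0,4,0]';python3 -m jog '[1,-2,0,4,0]';python3 -c "
from h import *
print(incr(get_obs()['tool_pos']));snap('h')
im=cv2.imread('pics/h_side.png')[60:190,250:380]; cv2.imwrite('pics/h_c.png',cv2.resize(im,None,fx=4.5,fy=4.5,interpolation=2))"
```

```text
time: 8.15
tool_pos: [577.6, -163.5, 140.7]
tcp_rot: [3.132, 0.082, 2.753]
contact_force: [2.9, -1.1, 1.6]
grip_width: 44.5
time: 8.25
tool_pos: [579.8, -164.3, 136.2]
tcp_rot: [3.132, 0.081, 2.753]
contact_force: [1.8, -0.6, 2.1]
grip_width: 44.1
(np.float64(-10.266265994231963), np.float64(0.8572302088479854))
```

View pics/h_c.png

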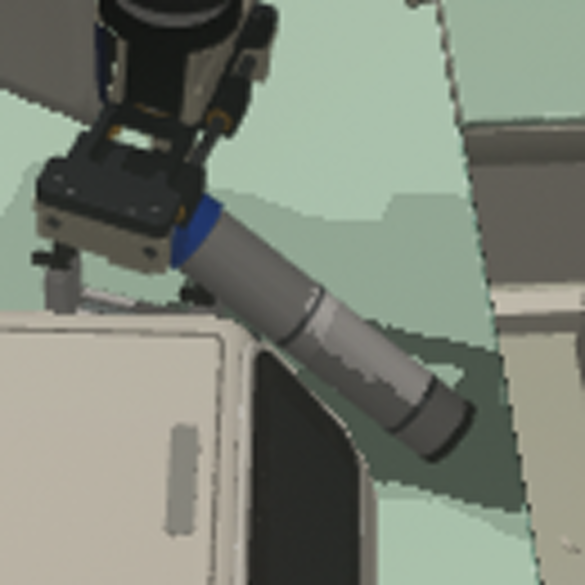

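```bash
cat >> h.py <<'E'
def tube(tag,n,box,lo=25,hi=115,r=21):
    from scipy.optimize import least_squares
    P=cloud(n,np.load(f'pics/{tag}_{n}.npy')); u0,u1,v0,v1=box
    Q=P[v0:v1,u0:u1].reshape(-1,3); d=Q[:,:2]-C
    L=np.stack([d@AX,d@LY,Q[:,2]],1)
    m=(L[:,2]>lo)&(L[:,2]<hi)&(np.abs(L[:,1])<40)&(L[:,0]>-260)&(L[:,0]<130); L=L[m]
    def f(p):
        x0,y0,th,ps=p; a=np.array([np.sin(th)*np.cos(ps),np.sin(th)*np.sin(ps),np.cos(th)])
        w=L-np.array([-110,y0,x0]); return np.linalg.norm(np.cross(w,a),axis=1)-r
    best=None
    s=least_squares(f,[80,0,1.0,0],loss='soft_l1',f_scale=2)
    print(tag,n,len(L),'axis z at x=-110: %.1f y %.1f tilt %.1f yaw %.1f'%(s.x[0],s.x[1],*np.degrees(s.x[2:])),'rms',np.sqrt(np.mean(np.minimum(s.fun**2,25))))
    return L,s
E
python3 - <<'E'
from h import *
for n,b in(('side',(290,370,100,170)),('top',(380,430,220,290))):
    L,s=tube('h',n,b); print(L.min(0),L.max(0))
E
```

```text
h side 978 axis z at x=-110: 75.5 y 0.4 tilt 57.1 yaw -0.2 rms 2.264592869235138
[-209.67785321  -18.16453019   25.07507648] [-26.33072581  29.25908619 114.90986138]
h top 859 axis z at x=-110: 75.3 y 1.7 tilt 57.1 yaw -0.2 rms 1.690884541942925
[-195.35314595  -24.76476886   25.38771434] [-38.86725485  28.46549822 114.82898524]
```

```bash
python3 -m jog '[1,0,0,1,0, 0.8,0,0,0,0, 0,0,0,0,0, 0,0,0,0,0, 0,0,0,0,0]';python3 -c "
from h import *
print(incr(get_obs()['tool_pos']));snap('i')
for n,b in(('side',(290,370,100,170)),('top',(380,430,220,290))):
    L,s=tube('i',n,b)
im=cv2.imread('pics/i_side.png')[60:190,250:380]; cv2.imwrite('pics/i_c.png',cv2.resize(im,None,fx=4.5,fy=4.5,interpolation=2))"
```

```text
time: 8.85
tool_pos: [577.0, -163.1, 133.7]
tcp_rot: [3.132, 0.074, 2.753]
contact_force: [0.2, 0.8, 0.7]
grip_width: 63.8
(np.float64(-13.320865013892961), np.float64(0.9903065568065372))
i side 1011 axis z at x=-110: 75.4 y -1.0 tilt 58.3 yaw -0.0 rms 2.333993208507943
i top 902 axis z at x=-110: 75.0 y 0.4 tilt 58.0 yaw 0.1 rms 1.7413175982596514
```

View pics/i_c.png

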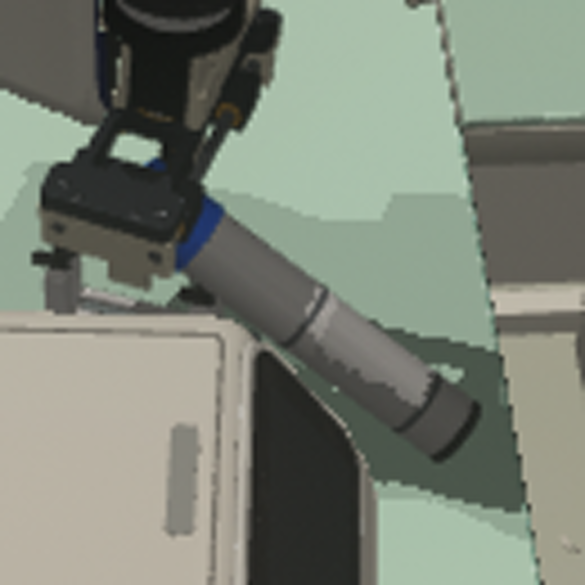

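```bash
python3 -m jog '[0,0,0,0,0, 0,0,0,0,0, 0,0,0,0,0, 0,0,0,0,0]';python3 -m jog '[0,0,0,-20,0, 0,0,0,-45,0, 0,0,0,-45,0, 0,0,0,-30,0,0,0,0,0,0]';python3 -c "
from h import *
print(incr(get_obs()['tool_pos']));snap('j')
for n,b in(('side',(290,370,100,170)),('top',(380,430,220,290))):
    L,s=tube('j',n,b); print(L.min(0),L.max(0))
im=cv2.imread('pics/j_side.png')[60:190,250:380]; cv2.imwrite('pics/j_c.png',cv2.resize(im,None,fx=4.5,fy=4.5,interpolation=2))"
```

```text
time: 9.35
tool_pos: [577.0, -163.0, 133.7]
tcp_rot: [3.132, 0.074, 2.753]
contact_force: [0.1, 0.6, -0.7]
grip_width: 91.7
time: 9.85
tool_pos: [566.1, -160.0, 276.8]
tcp_rot: [3.132, 0.069, 2.753]
contact_force: [-0.1, 0.0, 0.3]
grip_width: 91.8
(np.float64(-24.625416045965757), np.float64(-0.317264411681863))
j side 1005 axis z at x=-110: 75.6 y -1.1 tilt 58.1 yaw -0.2 rms 2.3722714935608717
[-212.79679097  -17.52947116   25.00696706] [-25.68445174  29.92571144 114.93114777]
j top 906 axis z at x=-110: 74.9 y 0.3 tilt 58.1 yaw -0.2 rms 1.7792346943774482
[-195.59579493  -28.0325324    25.65579776] [-39.13716783  28.13890311 114.94228448]
```

View pics/j_c.png

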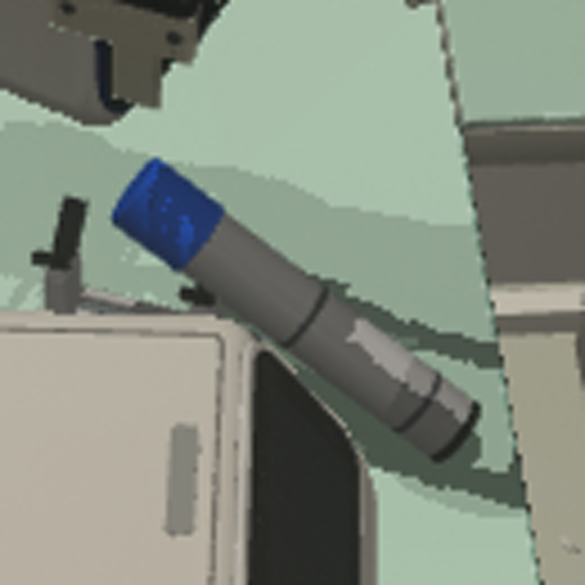

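View pics/j_top.png

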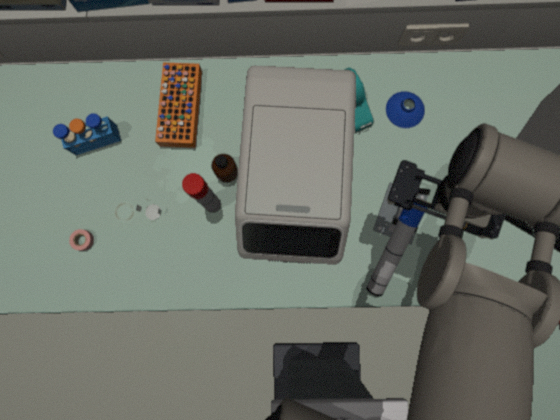

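```bash
python3 -c "
from h import *
togo(*cr(-100,-0.4,180))"
```

```text
t 9.95 pos [ 564.8 -159.5  272.5] rot [179.44   3.58 157.75] F [0.4 0.3 0.3] w 91.9
tool shift [79.6 -1.1 87.7]
```

```bash
python3 -m jog '[0,45,-1,0,0, 0,34,0,20,0, 0,0,0,40,0, 0,0,0,25,0, 0,0,0,0,0]'; python3 -c "
from h import *
togo(*cr(-107.5,-0.4,92))"
```

```text
time: 10.45
tool_pos: [490.1, -129.2, 171.8]
tcp_rot: [3.132, 0.049, 2.753]
contact_force: [-0.8, -0.4, 0.1]
grip_width: 91.9
t 10.45 pos [ 490.1 -129.2  171.8] rot [179.43   2.79 157.73] F [-0.8 -0.4  0.1] w 91.9
tool shift [ 4.8 -0.9 79.6]
```

```bash
python3 -m jog '[0,5,-1,30,0, 0,0,0,25,0, 0,0,0,0,0]'; python3 -c "
from h import *
togo(*cr(-107.5,-0.4,92))"
```

```text
time: 10.75
tool_pos: [487.6, -128.7, 114.8]
tcp_rot: [3.131, 0.046, 2.753]
contact_force: [-0.9, -0.4, -0.6]
grip_width: 91.9
t 10.75 pos [ 487.6 -128.7  114.8] rot [179.42   2.64 157.74] F [-0.9 -0.4 -0.6] w 91.9
tool shift [-0.5  0.1 22.8]
```

```bash
python3 -m jog '[0,0,0,12,0, 0,0,0,0,0]';  python3 -m jog '[0,0,0,8,0]'; python3 -m jog '[0,0,0,0,0]'; python3 -c "
from h import *
togo(*cr(-107.5,-0.4,92));snap('k')
for n,b in(('side',(290,370,100,170)),('top',(380,430,220,290))):
    L,s=tube('k',n,b)
im=cv2.imread('pics/k_side.png')[60:190,250:380]; cv2.imwrite('pics/k_c.png',cv2.resize(im,None,fx=4.5,fy=4.5,interpolation=2))"
```

```text
time: 10.95
tool_pos: [489.0, -129.1, 103.3]
tcp_rot: [3.132, 0.047, 2.753]
contact_force: [-0.1, -0.0, 0.4]
grip_width: 91.7
time: 11.05
tool_pos: [490.7, -129.7, 96.7]
tcp_rot: [3.132, 0.051, 2.753]
contact_force: [0.4, 0.3, -0.7]
grip_width: 92.0
time: 11.15
tool_pos: [490.5, -129.6, 96.4]
tcp_rot: [3.132, 0.05, 2.753]
contact_force: [-0.3, 0.0, -0.2]
grip_width: 91.7
t 11.15 pos [ 490.5 -129.6   96.4] rot [179.43   2.85 157.74] F [-0.3  0.  -0.2] w 91.7
tool shift [1.7 0.1 4.3]
k side 578 axis z at x=-110: 74.1 y -0.5 tilt 59.1 yaw 0.4 rms 2.408074667100925
k top 523 axis z at x=-110: 73.4 y 1.4 tilt 60.0 yaw 0.5 rms 1.9880318158651673
```

View pics/k_c.png

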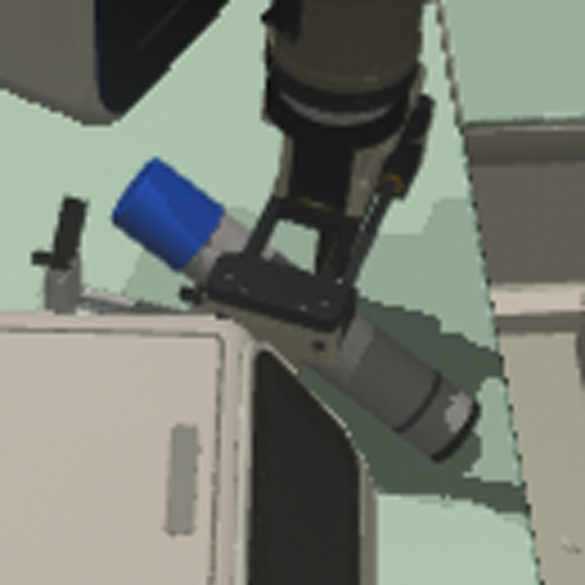

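```bash
python3 -m jog '[0,3,0,3.5,0]'; python3 -m jog '[0.5,0,0,0,0]'; python3 -c "
from h import *
togo(*cr(-107.5,-0.4,92))"
```

```text
time: 11.35
tool_pos: [489.1, -129.1, 94.2]
tcp_rot: [3.132, 0.054, 2.753]
contact_force: [0.2, 0.8, 0.4]
grip_width: 92.0
time: 11.45
tool_pos: [488.6, -128.8, 94.0]
tcp_rot: [3.132, 0.053, 2.753]
contact_force: [-0.6, 0.4, -0.1]
grip_width: 87.4
t 11.45 pos [ 488.6 -128.8   94. ] rot [179.43   3.03 157.74] F [-0.6  0.4 -0.1] w 87.4
tool shift [-0.5  0.1  2. ]
```

```bash
python3 -m jog '[1,0,0,1,0, 1,0,0,0,0, 1,0,0,0,0, 1,0,0,0,0, 1,0,0,0,0]'; python3 -m jog '[1,0,0,0,0, 1,0,0,0,0, 1,0,0,0,0]';python3 -c "
from h import *
print(incr(get_obs()['tool_pos']))"
```

```text
time: 11.95
tool_pos: [488.8, -128.9, 93.4]
tcp_rot: [3.132, 0.054, 2.753]
contact_force: [-0.2, 0.0, -0.1]
grip_width: 48.5
time: 12.25
tool_pos: [488.8, -128.6, 93.4]
tcp_rot: [3.131, 0.054, 2.753]
contact_force: [0.4, 0.4, -0.4]
grip_width: 41.4
(np.float64(-107.99394985565213), np.float64(-0.2837905083598482))
```

```bash
python3 -m jog '[1,0,0,-15,0, 1,0,0,-30,0, 1,0,0,-30,0, 1,0,0,-25,0, 1,0,0,0,0]'; python3 -c "
from h import *
togo(*cr(-9,0,195));snap('l')
for n,b in(('side',(250,370,60,170)),('top',(380,430,180,290))):
    L,s=tube('l',n,b,60,300)
im=cv2.imread('pics/l_side.png')[40:170,250:380]; cv2.imwrite('pics/l_c.png',cv2.resize(im,None,fx=4.5,fy=4.5,interpolation=2))"
```

```text
time: 12.75
tool_pos: [481.1, -127.0, 193.4]
tcp_rot: [3.132, 0.044, 2.753]
contact_force: [0.3, -0.2, -2.9]
grip_width: 41.2
t 12.75 pos [ 481.1 -127.   193.4] rot [179.44   2.54 157.74] F [ 0.3 -0.2 -2.9] w 41.2
tool shift [-106.8    1.9    3.1]
l side 2111 axis z at x=-110: 164.8 y 7.8 tilt -1426.1 yaw -1434.3 rms 4.907982520723991
l top 1751 axis z at x=-110: 220.0 y 15.2 tilt -3005.3 yaw 3415.1 rms 4.68321671739011
```

View pics/l_c.png

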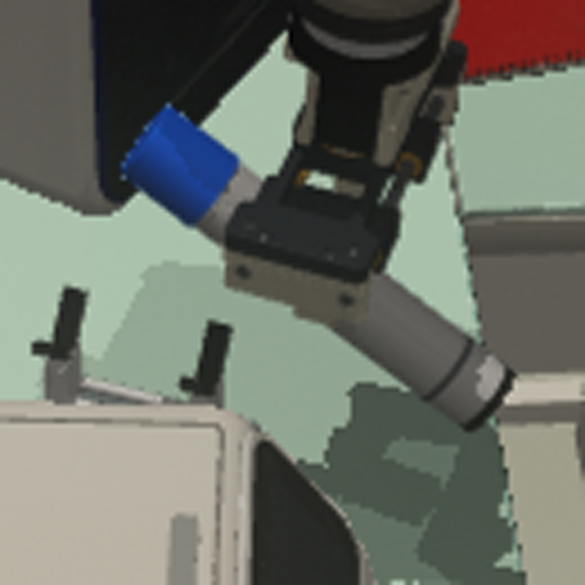

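```bash
python3 -m jog '[1,-30,0.5,0,0, 1,-40,0.5,0,0, 1,-30,0.5,0,0, 1,0,0,0,0]'; python3 -c "
from h import *
togo(*cr(-9,0,160))"
```

```text
time: 13.25
tool_pos: [571.3, -162.2, 184.6]
tcp_rot: [3.131, 0.024, 2.753]
contact_force: [0.2, -0.4, -2.4]
grip_width: 41.4
t 13.25 pos [ 571.3 -162.2  184.6] rot [179.42   1.36 157.72] F [ 0.2 -0.4 -2.4] w 41.4
tool shift [-9.4  0.1 24.8]
```

```bash
python3 -m jog '[1,-8,0,12,0, 1,0,0,10,0, 1,0,0,0,0]'; python3 -c "
from h import *
togo(*cr(-9,0,153));snap('m')
im=cv2.imread('pics/m_side.png')[30:160,230:360]; cv2.imwrite('pics/m_c.png',cv2.resize(im,None,fx=4.5,fy=4.5,interpolation=2))"
```

```text
time: 13.55
tool_pos: [576.1, -163.9, 155.1]
tcp_rot: [3.131, 0.012, 2.753]
contact_force: [-1.0, 0.0, -3.1]
grip_width: 41.3
t 13.55 pos [ 576.1 -163.9  155.1] rot [179.41   0.66 157.72] F [-1.   0.  -3.1] w 41.3
tool shift [-4.8  0.1  2.1]
```

View pics/m_c.png

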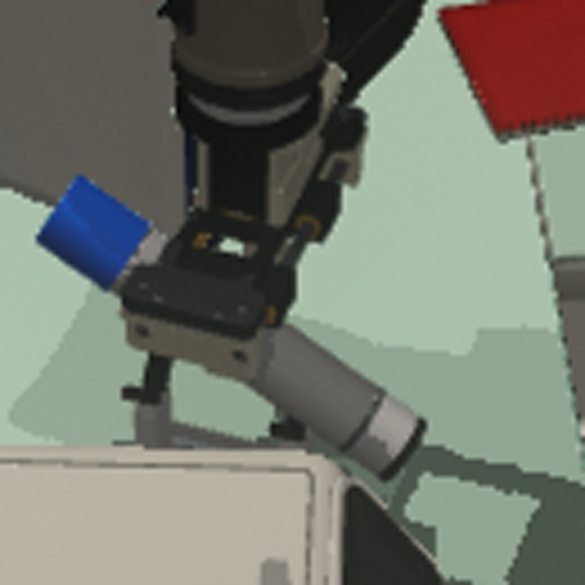

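```bash
python3 -m jog '[1,-4.5,0,3,0]'; python3 -m jog '[1,0,0,4,0]'; python3 -m jog '[1,0,0,4,0]';python3 -c "
from h import *
togo(*cr(-9,0,128.5))"
```

```text
time: 13.75
tool_pos: [581.0, -165.8, 154.8]
tcp_rot: [3.131, 0.016, 2.753]
contact_force: [0.6, -0.0, -2.8]
grip_width: 41.3
time: 13.85
tool_pos: [581.7, -166.4, 151.7]
tcp_rot: [3.132, 0.018, 2.753]
contact_force: [-0.2, -0.9, 3.1]
grip_width: 41.5
time: 13.95
tool_pos: [582.6, -166.8, 148.8]
tcp_rot: [3.132, 0.021, 2.753]
contact_force: [1.5, -0.4, 2.7]
grip_width: 41.3
t 13.95 pos [ 582.6 -166.8  148.8] rot [179.46   1.22 157.73] F [ 1.5 -0.4  2.7] w 41.3
tool shift [ 2.7  0.2 20.3]
```

Contact at the expected height; it is rotating with about 5 N. Continue.

```bash
python3 -m jog '[1,1,0,4,0]'; python3 -m jog '[1,1,0,4,0]'; python3 -m jog '[1,1,0,4,0]';python3 -c "
from h import *
togo(*cr(-9,0,128.5));snap('n')
im=cv2.imread('pics/n_side.png')[30:160,230:360]; cv2.imwrite('pics/n_c.png',cv2.resize(im,None,fx=4.5,fy=4.5,interpolation=2))"
```

```text
time: 14.05
tool_pos: [582.5, -166.8, 145.7]
tcp_rot: [3.132, 0.024, 2.753]
contact_force: [1.8, -0.1, 3.2]
grip_width: 41.8
time: 14.15
tool_pos: [582.3, -166.7, 142.2]
tcp_rot: [3.132, 0.027, 2.753]
contact_force: [0.2, -1.3, 3.6]
grip_width: 41.6
time: 14.25
tool_pos: [582.0, -166.5, 138.6]
tcp_rot: [3.132, 0.029, 2.753]
contact_force: [2.0, -1.5, 2.8]
grip_width: 41.2
t 14.25 pos [ 582.  -166.5  138.6] rot [179.46   1.65 157.72] F [ 2.  -1.5  2.8] w 41.2
tool shift [ 1.9  0.3 10.1]
```

View pics/n_c.png

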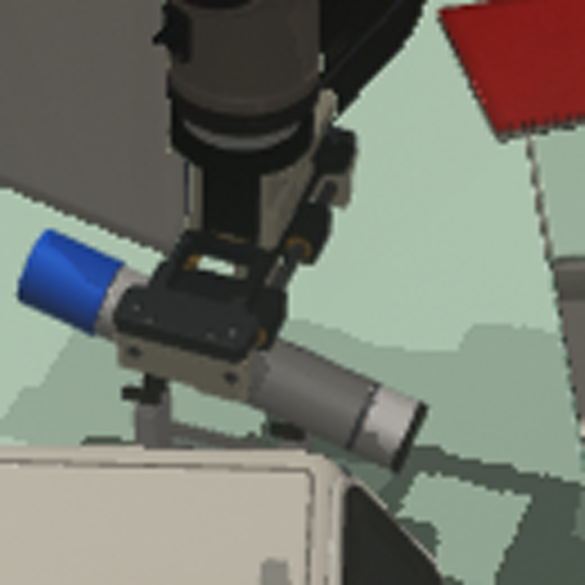

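```bash
python3 -m jog '[1,1,0,4,0]'; python3 -m jog '[1,1,0,4,0]'; python3 -m jog '[1,0,0,3,0]';python3 -c "
from h import *
togo(*cr(-9,0,128.5));snap('o')
im=cv2.imread('pics/o_side.png')[30:160,230:360]; cv2.imwrite('pics/o_c.png',cv2.resize(im,None,fx=4.5,fy=4.5,interpolation=2))
im=cv2.imread('pics/o_top.png')[150:260,360:470]; cv2.imwrite('pics/o_t.png',cv2.resize(im,None,fx=5,fy=5,interpolation=2))"
```

```text
time: 14.45
tool_pos: [581.2, -166.2, 134.4]
tcp_rot: [3.132, 0.029, 2.753]
contact_force: [3.5, -1.2, 2.7]
grip_width: 41.3
time: 14.55
tool_pos: [580.8, -166.0, 130.4]
tcp_rot: [3.132, 0.03, 2.753]
contact_force: [2.9, -2.0, 2.7]
grip_width: 41.2
time: 14.65
tool_pos: [581.3, -166.2, 127.3]
tcp_rot: [3.132, 0.032, 2.753]
contact_force: [3.3, -2.0, 3.1]
grip_width: 41.4
t 14.65 pos [ 581.3 -166.2  127.3] rot [179.46   1.81 157.71] F [ 3.3 -2.   3.1] w 41.4
tool shift [ 0.8  0.3 -1.2]
```

View pics/o_c.png

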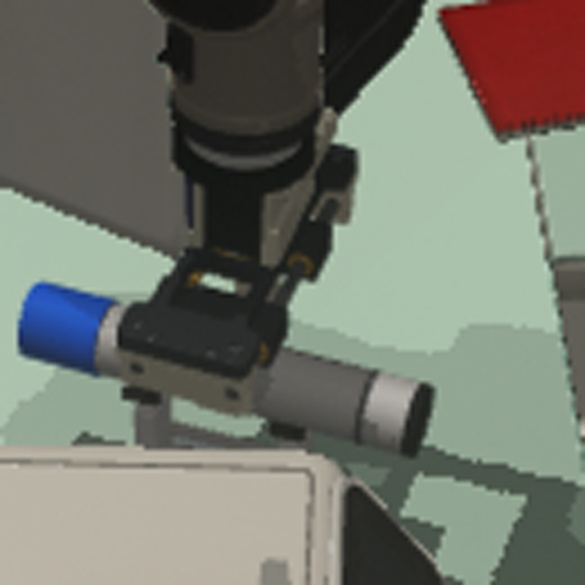

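View pics/o_t.png

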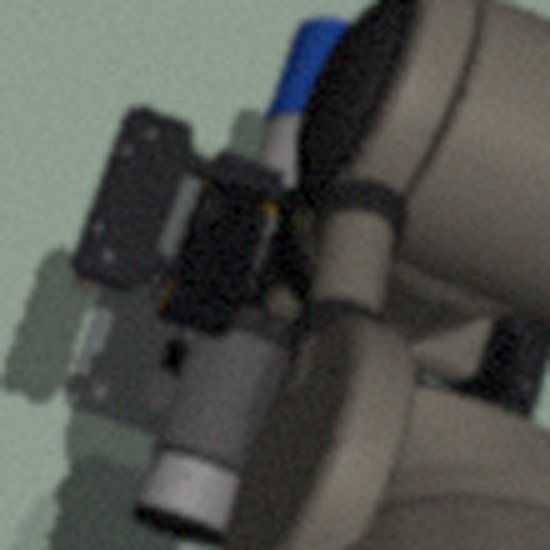

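```bash
cat >> h.py <<'E'
def ends(tag):
    for n in('side','top'):
        P=cloud(n,np.load(f'pics/{tag}_{n}.npy')); Q=P.reshape(-1,3); d=Q[:,:2]-C
        im=cv2.imread(f'pics/{tag}_{n}.png').reshape(-1,3).astype(int)
        L=np.stack([d@AX,d@LY,Q[:,2]],1)
        b=(im[:,0]-im[:,2]>60)&(np.abs(L[:,1])<35)&(L[:,0]>20)&(L[:,0]<160)&(L[:,2]>60)
        if b.sum()>10: print(n,'cap',b.sum(),'x',np.percentile(L[b,0],[1,99]).round(1),'z99',np.percentile(L[b,2],99).round(1))
        f=(np.abs(L[:,1])<26)&(L[:,0]>-170)&(L[:,0]<-70)&(L[:,2]>60)&(L[:,2]<150)
        if f.sum()>10: print(n,'foot',f.sum(),'x',np.percentile(L[f,0],[1,2,5]).round(1),'top z99',np.percentile(L[f,2],98).round(1))
        for a,c in((-115,-100),(-95,-80),(45,65)):
            m=(np.abs(L[:,1])<26)&(L[:,0]>a)&(L[:,0]<c)&(L[:,2]>60)&(L[:,2]<170)
            if m.sum()>8: print('   slice',a,c,m.sum(),'topz',np.percentile(L[m,2],97).round(1))
        m=((L[:,0]<-65)&(L[:,0]>-117))&(np.abs(L[:,1])<28)&(L[:,2]>70)&(L[:,2]<140); G=L[m]
        from scipy.optimize import least_squares
        def fn(p):
            a=np.array([np.cos(p[2])*np.cos(p[3]),np.cos(p[2])*np.sin(p[3]),np.sin(p[2])]); return np.linalg.norm(np.cross(G-np.array([-90,p[0],p[1]]),a),axis=1)-21
        s=least_squares(fn,[0,111,0,0],loss='soft_l1',f_scale=2).x; print('  fit at x=-90: y %.1f z %.1f'%(s[0],s[1]),'elev,yaw',np.degrees(s[2:]).round(1))
E
python3 -c "
from h import *
ends('o')"
```

```text
side cap 247 x [ 72.5 118.5] z99 140.2
side foot 358 x [-120.7 -120.5 -120.1] top z99 133.0
   slice -115 -100 99 topz 132.9
   slice -95 -80 94 topz 132.9
   slice 45 65 53 topz 135.9
  fit at x=-90: y -1.7 z 110.3 elev,yaw [0.1 0. ]
top cap 116 x [ 74.1 116.2] z99 134.4
top foot 457 x [-120.7 -120.6 -120.5] top z99 133.3
   slice -115 -100 123 topz 132.9
   slice -95 -80 125 topz 133.1
   slice 45 65 56 topz 131.7
  fit at x=-90: y -0.3 z 110.1 elev,yaw [ 0.6 -0.1]
```

```bash
python3 -m jog '[0.5,0,0,0,0, 0.4,0,0,0,0, 0,0,0,0,0, 0,0,0,0,0, 0,0,0,0,0]'; python3 -m jog '[0,0,0,0,0,0,0,0,0,0,0,0,0,0,0,0,0,0,0,0]'; python3 -c "
from h import *
togo(*cr(-9,0,128.5));snap('p');ends('p')"
```

```text
time: 15.25
tool_pos: [577.8, -164.2, 124.3]
tcp_rot: [3.132, 0.02, 2.753]
contact_force: [0.0, 0.1, 0.7]
grip_width: 73.1
time: 15.65
tool_pos: [577.5, -164.0, 124.2]
tcp_rot: [3.131, 0.019, 2.753]
contact_force: [0.8, 0.6, -0.2]
grip_width: 91.6
t 15.65 pos [ 577.5 -164.   124.2] rot [179.42   1.11 157.73] F [ 0.8  0.6 -0.2] w 91.6
tool shift [-3.6 -0.2 -4.2]
side cap 243 x [ 72.5 119.1] z99 136.6
side foot 362 x [-120.7 -120.5 -120.1] top z99 134.1
   slice -115 -100 101 topz 133.8
   slice -95 -80 93 topz 133.5
   slice 45 65 73 topz 134.0
  fit at x=-90: y -1.8 z 111.4 elev,yaw [ 0.2 -1.3]
top cap 109 x [ 74.  117.5] z99 131.8
top foot 448 x [-120.8 -120.7 -120.4] top z99 134.1
   slice -115 -100 121 topz 134.8
   slice -95 -80 119 topz 133.8
   slice 45 65 60 topz 128.9
  fit at x=-90: y -0.5 z 110.6 elev,yaw [-0.4  0.3]
```

Resting level and centred; now retreat straight up and look.

```bash
python3 -m jog '[0,0,0,-15,0, 0,0,0,-30,0, 0,0,0,-45,0, 0,0,0,-45,0, 0,0,0,-30,0]'; python3 -m jog '[0,40,0,-20,0, 0,40,0,-10,0, 0,0,0,0,0]'; python3 -c "
from h import *
snap('q');ends('q')
P=cloud('top',np.load('pics/q_top.npy'))
for nm,u0,u1,v0,v1,z0,z1 in(('red',170,220,160,210,232,250),('amber',205,245,145,190,100,125)):
    Q=P[v0:v1,u0:u1].reshape(-1,3); Q=Q[(Q[:,2]>z0)&(Q[:,2]<z1)]; print(nm,Q.mean(0).round(1))
a=cv2.imread('pics/q_side.png')[30:160,230:360]; b=cv2.imread('pics/q_top.png')[150:280,350:480]
cv2.imwrite('pics/q_c.png',cv2.resize(np.hstack([a,b]),None,fx=3,fy=3,interpolation=2))"
```

```text
time: 16.25
tool_pos: [571.7, -163.5, 288.8]
tcp_rot: [3.131, 0.006, 2.753]
contact_force: [0.4, -0.1, -0.9]
grip_width: 91.9
time: 16.55
tool_pos: [497.0, -133.5, 323.8]
tcp_rot: [3.131, 0.016, 2.752]
contact_force: [-0.9, 0.2, 0.9]
grip_width: 91.8
side cap 241 x [ 72.  118.6] z99 137.1
side foot 356 x [-120.6 -120.6 -120.1] top z99 134.1
   slice -115 -100 97 topz 133.0
   slice -95 -80 95 topz 133.6
   slice 45 65 140 topz 134.3
  fit at x=-90: y -1.7 z 111.4 elev,yaw [0.7 0.2]
top cap 348 x [ 72.7 117.1] z99 135.5
top foot 286 x [-120.8 -120.7 -120.6] top z99 133.7
   slice -115 -100 131 topz 133.9
   slice -95 -80 19 topz 128.8
   slice 45 65 179 topz 133.2
  fit at x=-90: y -0.4 z 110.3 elev,yaw [-0.4 -0.2]
red [621.6 296.  239.4]
amber [701.6 259.3 112.7]
```

View pics/q_c.png

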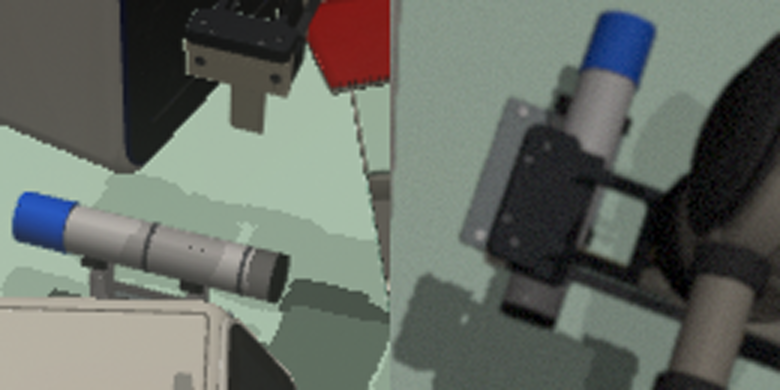

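View pics/q_side.png

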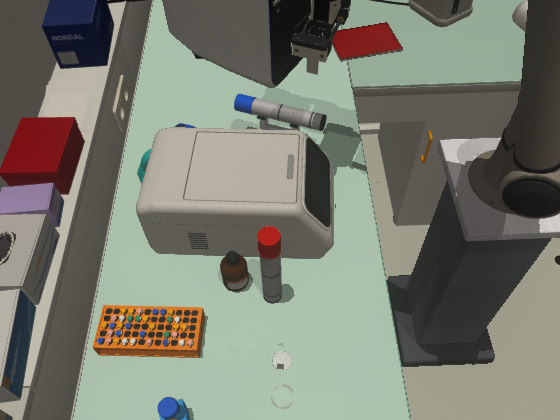

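```bash
python3 -c "
from plant import *
print(close_job())"
```

```text
the job is handed in; nothing more can be done
None
```

The blue-capped canister now lies level and centred in both notches of the cradle, cap end away from the robot. I handed the job in at about 16.7 s of the 64 s allowed; no verdict is reported.

- **Step 1, leaning:** I carried it round the front of the machine, stood its foot about 200 mm before the cradle's middle and tipped it under light downward pressure. The first tipping try only moved the canister along without tilting it, so I went back and repeated it while pressing. Let go, it leaned on the near rest at 58° and stayed put in two looks with the gripper clear.
- **Step 2, laying down:** I gripped it again about 110 mm from the foot (grasp point about 116 mm along the tube). I lifted it clear, moved it forward and lowered it so the near rest turned it level, then opened the gripper and drew back.

Last checks after drawing back:

| Check | Reading | Needed |
|---|---|---|
| Foot end / cap end, along the cradle from its middle | -120.6 mm / about +118 mm | -120 / +120 mm |
| Axis height | 110 to 111 mm | 111 mm |
| Level and in line with the cradle | both within 1° | 7° and 8° |
| Sideways offset | -0.4 to -1.7 mm | centre within 15 mm |

- **Bystanders:** the red canister and the amber bottle measure where they stood at the start. The beaker I only judged by eye, and it looks unmoved.
- **Disagreement:** the two cameras differed by about 1 mm in height and sideways position. Their cap-height readings on single views were noisier, but still within tolerance.

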